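# Make up a glazing kit and a carving kit for the pottery class

## Task

Make up two class kits from the stock on the bench: the green tray gets the blue-lidded glaze jar, the terracotta test tile and the blue-handled brush; the orange tray gets the red-lidded jar and the black-handled loop tool. In each tray the tool lies flat in the long bay and each jar or tile stands upright in a pocket of its own. Set everything down gently without dropping or knocking it, and leave the yellow-lidded jar and the wooden knife where they are.

Things in the scene. Friction and masses are not known exactly. Their poses are not given: they have to be found in the camera images.
- green_tray: green plastic kit tray, fixed to the bench, 184 (x) by 154 (y) mm, 15 mm high, origin at the centre of its underside, z up. Floor 4 mm thick, walls 4 mm thick and 15 mm high (11 mm above the tray floor). One wall along x splits it: on the -y side one long bay (inside 176 by 76 mm, its centre at x 0, y -35 mm); on the +y side two pockets (each inside 86 by 66 mm, their centres at x +45 and x -45 mm, y +40 mm). Tray for the glazing kit.
- orange_tray: orange plastic kit tray, fixed to the bench, 184 (x) by 154 (y) mm, 15 mm high, origin at the centre of its underside, z up. Floor 4 mm thick, walls 4 mm thick and 15 mm high (11 mm above the tray floor). One wall along x splits it: on the -y side one long bay (inside 176 by 76 mm, its centre at x 0, y -35 mm); on the +y side two pockets (each inside 86 by 66 mm, their centres at x +45 and x -45 mm, y +40 mm). Tray for the carving kit; one of its pockets stays empty.
- blue_jar: glaze jar, white with a blue lid and blue band, an upright cylinder 44 mm in diameter, 62 mm high, about 130 g; origin at the centre of its underside, z up. Goes to the green tray.
- red_jar: glaze jar, white with a red lid and red band, an upright cylinder 44 mm in diameter, 62 mm high, about 130 g; origin at the centre of its underside, z up. Goes to the orange tray.
- yellow_jar: glaze jar, white with a yellow lid and yellow band, an upright cylinder 44 mm in diameter, 62 mm high, about 130 g; origin at the centre of its underside, z up. Stays where it is.
- test_tile: glaze test tile of terracotta with a white top band, shaped like an upside-down T: foot 40 (x) by 50 (y) mm, 10 mm high; on its middle an upright plate 10 mm thick (x), 50 mm wide (y), its top 63 mm above the bench; about 90 g. Origin at the centre of its underside, z up. Goes to the green tray.
- brush: glaze brush with a blue handle, steel ferrule and flat brown head 26 mm wide. It is 150 mm long and lies flat along its own x axis. Origin: midway along its length, on the bench surface under it; z up, x towards the working end. The handle (20 mm wide, 20 mm high, square with rounded edges) runs from x -75 to x +25 mm, so it can be gripped across y at or a little behind the origin; about 60 g. Goes to the green tray.
- loop_tool: loop carving tool with a black handle and a triangular steel loop 36 mm wide. It is 150 mm long and lies flat along its own x axis. Origin: midway along its length, on the bench surface under it; z up, x towards the working end. The handle (20 mm wide, 20 mm high, square with rounded edges) runs from x -75 to x +25 mm, so it can be gripped across y at or a little behind the origin; about 60 g. Goes to the orange tray.
- wood_knife: modelling knife, all of pale wood, blade 22 mm wide. It is 150 mm long and lies flat along its own x axis. Origin: midway along its length, on the bench surface under it; z up, x towards the working end. The handle (20 mm wide, 20 mm high, square with rounded edges) runs from x -75 to x +25 mm, so it can be gripped across y at or a little behind the origin; about 60 g. Stays where it is.
Not all that is in view belongs to the job. What is shaped like the red_jar but pink is not meant. What is shaped like the yellow_jar but turquoise is not meant.

How it is judged:
By the outcome, as a careful person would: the job done as asked, in the order asked, and still so for the second after the job is handed in, with the robot touching nothing.
It also fails if it takes over 128 s, if anything falls off the work surface, if the arm or the gripper's body presses on something with over 40 N, if the wrist force passes 120 N, or if a joint passes its speed limit or range.

## Robot

A 7-joint arm with a two-finger parallel gripper is mounted at the origin on the work surface. World frame = base frame: x ahead of the robot, y to its left, z up, the work surface at z = 0. Lengths are in m, angles in rad, forces in N, time in s.
With the tool pointing down it reaches from about 0.35 to 0.9 m from the base axis. Payload 19.9 kg.
Tool frame: the origin (TCP) lies between the finger pads; the fingertips stand 19 mm ahead of it and the grasp point (between the pads) is the TCP; z points along the fingers, y is the line along which they close (so a half turn about z gives the same grasp; the last joint's range is limited). The gripper opens to 94 mm and grips with 3 to 60 N. Pads are 16 mm wide; open, the fingers measure 119 mm over their backs; the gripper's body (75 mm by 177 mm) begins 78 mm behind the grasp point.
Start: joints at [-1.312, 0.417, -0.01, 1.614, 0.005, 1.111, -0.053], TCP at [0.185, 0.597, 0.224] pointing down, gripper open.
Joint ranges: [-2.81, 2.81], [-0.39, 2.02], [-1.27, 1.25], [0.06, 2.57], [-1.19, 4.33], [0.19, 2], [-2.82, 2.82]. Speed limits (rad/s): [1.89, 1.89, 2.39, 2.39, 3.01, 3.01, 3.01].

## Interface

Orientations are given as a 3x3 rotation matrix whose columns are the frame's x, y, z axes.
In Python, from rig import robot gives the robot as it stands. Calls block until the motion is done:
- robot.move_ptp(position, orientation): joint-space move of the TCP to a pose.
- robot.move_linear(position, velocity=0.15, frame=None, threshold=None): straight line of the TCP; frame=None keeps the orientation; velocity is the mean speed in m/s. With threshold (N) it stops when the force on the tool has changed by that much, and returns True; else False.
- robot.goto_joints(angles): joint-space move.
- robot.gripper_to(opening): finger opening in m; the grip force is fixed at half the most; returns when the fingers have stopped.
- robot.pause(seconds).
- robot.ik(position, orientation): joint angles nearest the present ones, or None.
- robot.get_state(): the state.
- robot.grab_frame(name): name is "scene" or "top" or "wrist"; returns the picture (480x640x3 uint8, red, green, blue); there is no depth.
- robot.camera_info(name): a dict with "fx", "fy", "cx", "cy" (pixels), "rvec" (rotation vector, rad) and "tvec" (3), from world to camera coordinates, as OpenCV has them. Camera axes: x right, y down, z forward; pixel columns grow to the right and rows downward; lengths in m; the calibration is good to about 2 mm. A picture is of the moment at which its call begins: read the wrist's pose just before it. camera_info takes no time and is no camera call; for the wrist camera it gives the pose at the moment of the call.
A pose or a line that the arm cannot do raises robot.PlanningError and nothing moves.
- robot.sign_off(): hands the job in; it is judged then, once.
The state is a dict: "time": time; "qpos": joint angles; "joint_vel": joint speeds; "effort": joint torques, N m; "ee_pos": TCP position; "tool_rot": TCP orientation; "force": force on the tool from outside, world axes, zero at the start; "moment": the same for the moment, N m; "opening": finger opening in m; "grasp_force": force on a finger pad.
Only numpy, scipy, OpenCV 4.12 (cv2) and the standard library are available. Lean on these libraries where they do the work, as an engineer would, in place of code of your own. Each camera call takes 0.05 s, during which the arm holds its last target. There are 200 camera calls.

## Working session

There is one attempt and no reset: what is moved stays moved. The work goes in short steps, each a Python script; the robot and the scene stay as the last script left them, time stands still between calls to the robot, and variables do not carry over. Pictures are saved under pics/ and viewed, at most 14 in all, crops included, and the job is handed in when it is done.

```bash
ls; mkdir -p pics
python3 - <<'E'
from rig import robot
import cv2
for n in ("top","scene"):
    im=robot.grab_frame(n); cv2.imwrite(f"pics/{n}0.png",im[:,:,::-1]); print(n,robot.camera_info(n))
print(robot.get_state())
E
```

```text
pics
top {'fx': 615.1984070318165, 'fy': 615.1984070318165, 'cx': 316.7038346700015, 'cy': 243.683466152332, 'rvec': array([ 1.97044132, -2.26561525,  0.23562673]), 'tvec': array([0.06088063, 0.56376951, 1.07380062])}
scene {'fx': 462.6634222548998, 'fy': 462.6634222548998, 'cx': 318.4810412235842, 'cy': 232.43717759088128, 'rvec': array([ 2.42290928,  1.1053862 , -0.30631039]), 'tvec': array([-0.38340608, -0.37754362,  1.08380104])}
{'time': 0.1, 'qpos': array([-1.31249141,  0.41792254, -0.01029134,  1.61410224,  0.00468846,
        1.11068434, -0.05298583]), 'joint_vel': array([ 0.00113953, -0.00089238,  0.00204999, -0.00256804,  0.0002722 ,
        0.00025261, -0.00040018]), 'effort': array([ 1.56008020e-03, -8.52585411e+01,  6.40617739e-01, -4.26699471e+01,
       -4.87620186e-02,  1.62702223e-02,  5.84041436e-05]), 'ee_pos': array([0.18450406, 0.5968202 , 0.22388766]), 'tool_rot': array([[-9.55395996e-01,  2.95327667e-01, -2.45786295e-04],
       [ 2.95327758e-01,  9.55395406e-01, -1.06470378e-03],
       [-7.96133852e-05, -1.08980124e-03, -9.99999403e-01]]), 'force': array([0.40173541, 0.08291109, 0.5423544 ]), 'moment': array([ 0.00281768, -0.00210411,  0.05438659]), 'grasp_force': 0.0, 'opening': 0.09399215761155569}
```

View pics/top0.png

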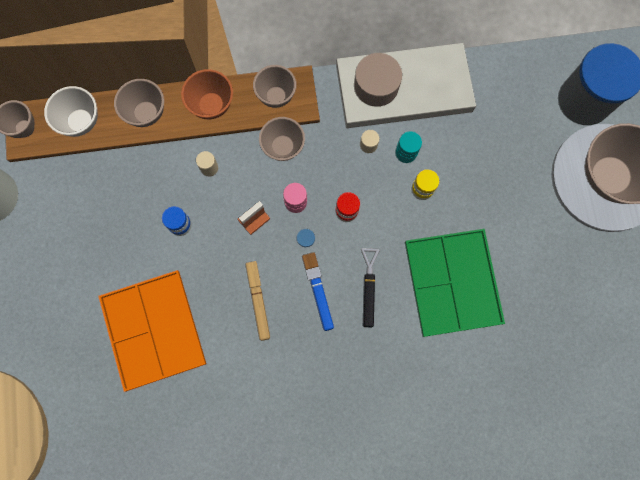

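View pics/scene0.png

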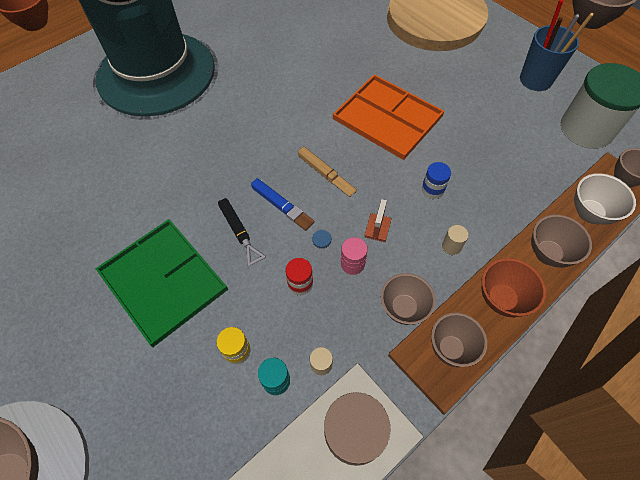

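The top view shows the green tray at about (455,283) and the orange tray at (153,330). In both, the pockets are on the left and the bay on the right. The blue jar is at (176,220), the tile at (253,216), the red jar at (348,206), the brush at (318,292) and the loop tool at (369,290). Next I measure these.

```bash
cat > h.py <<'E'
import numpy as np, cv2
from rig import robot
def cam(n):
    c=robot.camera_info(n); return c["fx"],c["fy"],c["cx"],c["cy"],cv2.Rodrigues(np.array(c["rvec"]))[0],np.array(c["tvec"]).ravel()
def cast(c,px,z):
    fx,fy,cx,cy,R,t=c; p=np.atleast_2d(px).astype(float)
    d=np.c_[(p[:,0]-cx)/fx,(p[:,1]-cy)/fy,np.ones(len(p))]@R; o=-R.T@t
    return (o+d*((z-o[2])/d[:,2])[:,None])[:,:2]
def comp(mask,near=None):
    cs,_=cv2.findContours(mask.astype(np.uint8),cv2.RETR_EXTERNAL,cv2.CHAIN_APPROX_NONE)
    cs=[k for k in cs if cv2.contourArea(k)>25]
    if near is None: return max(cs,key=cv2.contourArea)[:,0]
    return max(cs,key=lambda k:cv2.pointPolygonTest(k,near,True))[:,0]
def rect(c,px,z):  # centre, sizes (long first), long-axis angle
    w=(cast(c,px,z)*1000).astype(np.float32); (ctr,(a,b),th)=cv2.minAreaRect(w)
    if a<b: a,b,th=b,a,th+90
    return np.array(ctr)/1000,(round(a,1),round(b,1)),np.deg2rad(th)
def hsv(im): return cv2.cvtColor(im,cv2.COLOR_RGB2HSV)
def hue(H,lo,hi,s=110,v=50): return cv2.inRange(H,(lo,s,v),(hi,255,255))
E
python3 - <<'E'
from h import *
for n,pts in (("top",dict(blue_jar=(176,218),red_jar=(348,204),yellow_jar=(427,181),brush=(322,310),green=(455,283),orange=(153,330),loop=(369,305),tile=(252,212),knife=(258,300),brushtip=(311,260),loopT=(370,256))),
 ("scene",dict(blue_jar=(437,172),red_jar=(299,268),yellow_jar=(231,339),brush=(275,197),green=(160,280),orange=(390,115),loop=(232,215),tile=(380,215)))):
    im=cv2.imread(f"pics/{n}0.png")[:,:,::-1].copy(); H=hsv(im); c=cam(n)
    for k,p in pts.items():
        if k in("brushtip","loopT"): print(n,k,cast(c,p,.01).round(3)); continue
        m={"blue_jar":(105,125),"brush":(105,125),"red_jar":(0,5),"yellow_jar":(22,35),"green":(50,80),"orange":(6,20),"knife":(12,24)}.get(k)
        m=hue(H,*m,s=80 if k=="knife" else 110) if m else (cv2.inRange(H,(0,0,0),(180,255,45)) if k=="loop" else cv2.inRange(H,(0,0,160),(180,70,255)))
        if k=="red_jar": m|=hue(H,174,180)
        q=comp(m,p)
        z={"green":.015,"orange":.015,"brush":.018,"loop":.018,"knife":.018,"tile":.063}.get(k,.062)
        r=rect(c,q,z); print(n,k,r[0].round(4),r[1],round(np.rad2deg(r[2]),1))
i=cv2.imread("pics/top0.png")[180:260,150:380]; cv2.imwrite("pics/c1.png",cv2.resize(i,None,fx=3.4,fy=3.4,interpolation=cv2.INTER_CUBIC))
E
```

```text
top blue_jar [0.6502 0.2363] (46.0, 41.4) 37.7
top red_jar [ 0.6287 -0.0845] (54.5, 41.9) 164.7
top yellow_jar [ 0.656 -0.239] (46.9, 42.5) 127.3
top brush [ 0.4538 -0.0137] (85.5, 19.7) 7.4
top green [ 0.4677 -0.2657] (183.8, 155.1) 0.9
top orange [0.4573 0.3068] (185.1, 156.6) 10.6
top loop [ 0.4477 -0.0991] (82.7, 18.4) 169.4
top tile [0.6439 0.095 ] (49.2, 10.3) 122.7
top knife [0.4837 0.1056] (148.1, 20.5) 3.3
top brushtip [[ 0.546 -0.004]]
top loopT [[ 0.539 -0.117]]
scene blue_jar [0.658  0.2315] (53.2, 42.3) 118.3
scene red_jar [ 0.6466 -0.0923] (61.0, 42.4) 141.2
scene yellow_jar [ 0.6693 -0.2409] (57.5, 42.6) 175.4
scene brush [ 0.4668 -0.0164] (101.5, 25.0) 7.5
scene green [ 0.4732 -0.2669] (186.6, 154.2) 0.9
scene orange [0.4644 0.3008] (188.5, 165.4) 10.8
scene loop [ 0.4638 -0.103 ] (104.8, 19.9) 169.6
scene tile [0.6468 0.0938] (49.5, 9.3) 122.5
```

View pics/c1.png

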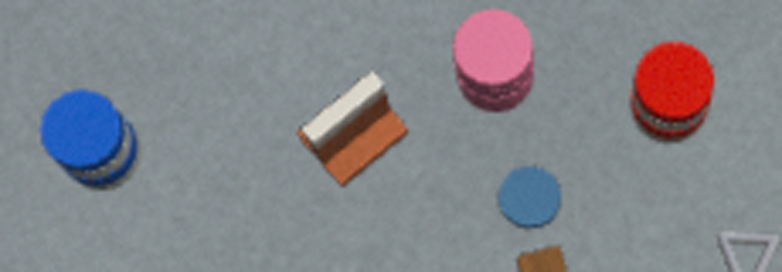

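```bash
cat >> h.py <<'E'
def frame(a):
    y=np.array([np.cos(a),np.sin(a),0]); z=np.array([0,0,-1.]); return np.c_[np.cross(y,z),y,z]
def best(p,a,zl):
    q0=robot.get_state()["qpos"]; c=[]
    for k in (0,np.pi):
        F=frame(a+k); q=robot.ik([*p,zl],F)
        if q is not None: c.append((np.abs(np.array(q)-q0).max(),k,F))
    return min(c,key=lambda t:t[0])[2]
UP=.19
def pick(p,a,z,opening,close=0.0):
    robot.gripper_to(opening); F=best(p,a,z)
    robot.move_ptp([*p,UP],F); robot.move_linear([*p,z+.03],.25)
    hit=robot.move_linear([*p,z],.06,threshold=8)
    if hit: print("HIT on descent",robot.get_state()["ee_pos"]); return False
    robot.gripper_to(close); s=robot.get_state(); print("grip",s["opening"],s["grasp_force"])
    robot.move_linear([*p,z+.02],.06); robot.move_linear([*p,UP],.25)
    s=robot.get_state(); print("up",s["opening"],s["grasp_force"],s["time"]); return True
def place(p,a,z,opening):
    F=best(p,a,z)
    robot.move_ptp([*p,UP],F); robot.move_linear([*p,z+.03],.2); robot.move_linear([*p,z+.006],.06)
    hit=robot.move_linear([*p,z-.004],.015,threshold=3)
    print("contact",hit,robot.get_state()["ee_pos"])
    robot.gripper_to(opening); robot.move_linear([*p,z+.03],.08); robot.move_linear([*p,UP],.25)
    print("t",robot.get_state()["time"])
def local(c,yaw,x,y): return np.array(c)+[x*np.cos(yaw)-y*np.sin(yaw),x*np.sin(yaw)+y*np.cos(yaw)]
GT,GY=(.4685,-.266),np.deg2rad(.9); OT,OY=(.458,.306),np.deg2rad(10.6)
E
python3 - <<'E'
from h import *
o={n:(lambda c:-c[4].T@c[5])(cam(n))[:2] for n in("top","scene")}
for n,k,c,d in (("top","blue",(.6502,.2363),2.3),("scene","blue",(.658,.2315),5.4),("top","red",(.6287,-.0845),6.3),("scene","red",(.6466,-.0923),9.3)):
    v=np.array(c)-o[n]; print(n,k,o[n].round(3),(np.array(c)+d*1e-3*v/np.linalg.norm(v)).round(4))
E
```

```text
top blue [0.341 0.019] [0.6521 0.2376]
scene blue [ 0.909 -0.265] [0.6556 0.2363]
top red [0.341 0.019] [ 0.6346 -0.0866]
scene red [ 0.909 -0.265] [ 0.6388 -0.0872]
```

Run:
```python
from h import *
print(pick((.654,.237),np.pi/2,.042,.075))
F=best(local(GT,GY,.045,.04),GY+np.pi/2,.046)
place(local(GT,GY,.045,.04),GY+np.pi/2,.046,.060)
print(pick((.6455,.0945),np.deg2rad(32.6),.045,.05))
im=robot.grab_frame("scene"); cv2.imwrite("pics/s1.png",im[:,:,::-1])
```

```text
grip 0.04350337382704641 30.00033438205719
up 0.04370391397391432 29.999650418758392 5.75
True
contact True [ 0.51303057 -0.22531453  0.04583638]
t 10.875
grip 0.009664085215250473 30.00019133090973
up 0.00968067533033933 29.999878406524658 15.7667
True
```

View pics/s1.png

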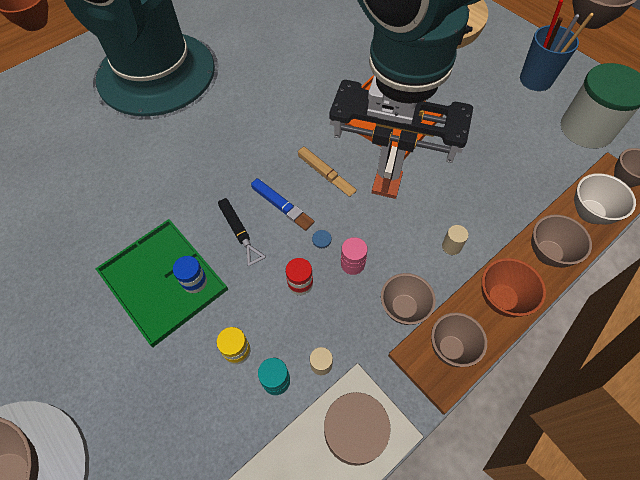

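The blue jar stands in the green tray's far pocket, with its lid at (188,268), and the tile hangs straight in the gripper at (390,170). I'll place the tile next, then the brush.

Run:
```python
from h import *
place(local(GT,GY,-.045,.04),GY,.049,.034)
a=np.deg2rad(7.4); p=np.array((.487,-.0095))-.010*np.array((np.cos(a),np.sin(a)))
print(pick(p,a+np.pi/2,.023,.048))
place(local(GT,GY,-.010,-.035),GY+np.pi/2,.027,.036)
im=robot.grab_frame("scene"); cv2.imwrite("pics/s2.png",im[:,:,::-1])
```

```text
contact True [ 0.42295989 -0.22673523  0.04868702]
t 20.7083
grip 0.01999338344963169 30.00086635351181
up 0.020220880202155088 29.99981939792633 25.3417
True
contact True [ 0.45916766 -0.30118462  0.02700006]
t 29.9833
```

View pics/s2.png

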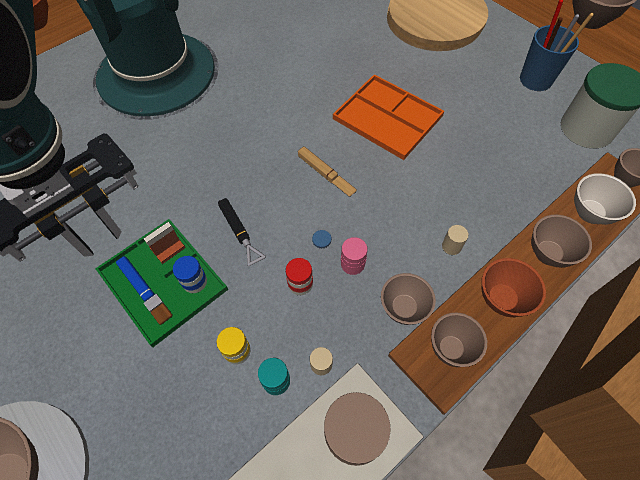

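The green tray is complete: tile at (163,243), jar at (188,273) and brush flat in the bay at (145,290). Next are the red jar and the loop tool.

Run:
```python
from h import *
print(pick((.637,-.087),np.deg2rad(170),.042,.07))
place(local(OT,OY,.045,.04),OY+np.pi/2,.046,.060)
a=np.deg2rad(-10.6); p=np.array((.4815,-.1053))-.010*np.array((np.cos(a),np.sin(a)))
print(pick(p,a+np.pi/2,.023,.048))
place(local(OT,OY,-.010,-.035),OY+np.pi/2,.027,.036)
robot.move_ptp([.45,0,.35],frame(np.pi/2))
for n in("scene","top"): cv2.imwrite(f"pics/{n}3.png",robot.grab_frame(n)[:,:,::-1])
```

```text
grip 0.043731776607539276 30.000667423009872
up 0.04347457168591091 29.999743849039078 35.05
True
contact True [0.49499891 0.3536305  0.04597439]
t 40.15
grip 0.02014000409926935 29.998759031295776
up 0.01986037878723087 29.997946321964264 45.375
True
contact True [0.4547381  0.26977173 0.02700187]
t 50.2917
```

View pics/scene3.png

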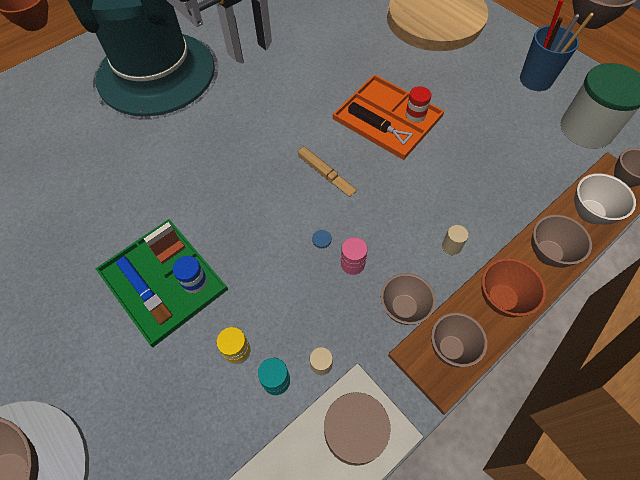

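View pics/top3.png

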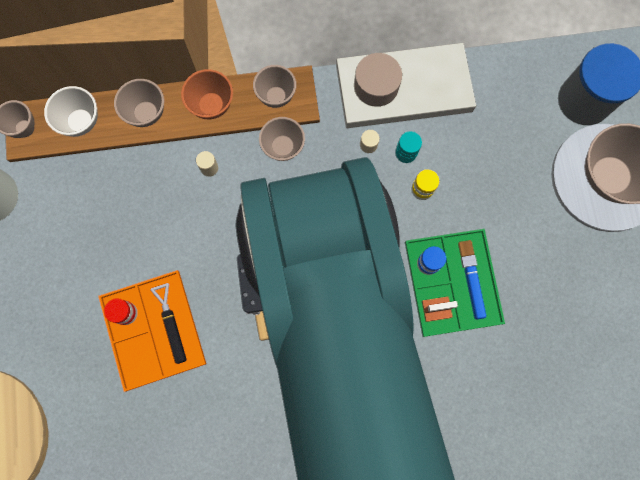

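Both views show both kits complete. The green tray has the jar at (432,259), the tile at (440,308) and the brush at (472,280); the orange tray has the red jar at (120,311) and the loop tool at (170,325). The yellow jar and the knife haven't moved, so I'm handing in.

```bash
python3 -c "
from rig import robot
print(robot.sign_off())"
```

```text
the job is handed in; nothing more can be done
None
```

Both kits are made up as asked and the job is handed in, after a little over 50 s on the robot's clock; the final pictures show every item in its place and the yellow-lidded jar and wooden knife where they were.

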